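# Find the unlatched pump cassette and hold it open

## Task

One of the three cassettes on the peristaltic pump has not latched: press down on the tab of each in turn, starting next to the white drive housing and working outward, to feel which one gives. Then lift that loose cassette to at least 45 degrees and finish while still holding it open there, so that the rollers under it can be inspected. Leave the bottle, tip box and beaker where they stand.

Things in the scene. Friction and masses are not known exactly. Their poses are not given: they have to be found in the camera images.
- pump: Fixed peristaltic pump; origin on the bench under the middle of its roller head, z up. White drive housing 165 x 145 x 132 mm tall at y +90 to +235 mm; three cassettes side by side along y over the rollers, tabs at -x. All look alike at one height: a latched one is solid when pressed; the loose one is sprung, its tab sinks about 7 mm under 1 to 4 N, stops, and springs back.
- tab_a (a point): Centre of the top face of the thumb tab of one of three identical grey cassettes; moves with it. Tab: upright, 14 mm wide (pump y; pinch it across this), 18 mm long (pump x), 31 mm tall over the cassette's flat back. Shut: 159 mm above the bench, at pump x -48 mm. 36 mm free between neighbouring tabs. Which letter sits in which place, and which place is loose, changes every time.
- tab_b (a point): Centre of the top face of the thumb tab of one of three identical grey cassettes; moves with it. Tab: upright, 14 mm wide (pump y; pinch it across this), 18 mm long (pump x), 31 mm tall over the cassette's flat back. Shut: 159 mm above the bench, at pump x -48 mm. 36 mm free between neighbouring tabs. Which letter sits in which place, and which place is loose, changes every time.
- tab_c (a point): Centre of the top face of the thumb tab of one of three identical grey cassettes; moves with it. Tab: upright, 14 mm wide (pump y; pinch it across this), 18 mm long (pump x), 31 mm tall over the cassette's flat back. Shut: 159 mm above the bench, at pump x -48 mm. 36 mm free between neighbouring tabs. Which letter sits in which place, and which place is loose, changes every time.
- cassette_a (a joint): Opening of the cassette of this letter, rad: 0 shut, grows as the tab end swings up (about pump +y). Hinge line along pump y, 98 mm from the shut tab point towards pump +x and 59 mm below it. A latched cassette does not open; the loose one swings freely to 1.1 rad, takes about 1 N at the tab and falls shut if let go. Pressing down does not show here.
- cassette_b (a joint): Opening of the cassette of this letter, rad: 0 shut, grows as the tab end swings up (about pump +y). Hinge line along pump y, 98 mm from the shut tab point towards pump +x and 59 mm below it. A latched cassette does not open; the loose one swings freely to 1.1 rad, takes about 1 N at the tab and falls shut if let go. Pressing down does not show here.
- cassette_c (a joint): Opening of the cassette of this letter, rad: 0 shut, grows as the tab end swings up (about pump +y). Hinge line along pump y, 98 mm from the shut tab point towards pump +x and 59 mm below it. A latched cassette does not open; the loose one swings freely to 1.1 rad, takes about 1 N at the tab and falls shut if let go. Pressing down does not show here.
- channel_a: Fixed seat of the cassette of this letter on the pump's roller head; origin on the bench under the cassette's middle, axes as the pump's. The cassette is 123 mm long (pump x), 38 mm wide (pump y), flat back 128 mm above the bench, tab at its -x end. Three seats, at pump y +50 mm (next to the housing), 0 and -50 mm (outermost).
- channel_b: Fixed seat of the cassette of this letter on the pump's roller head; origin on the bench under the cassette's middle, axes as the pump's. The cassette is 123 mm long (pump x), 38 mm wide (pump y), flat back 128 mm above the bench, tab at its -x end. Three seats, at pump y +50 mm (next to the housing), 0 and -50 mm (outermost).
- channel_c: Fixed seat of the cassette of this letter on the pump's roller head; origin on the bench under the cassette's middle, axes as the pump's. The cassette is 123 mm long (pump x), 38 mm wide (pump y), flat back 128 mm above the bench, tab at its -x end. Three seats, at pump y +50 mm (next to the housing), 0 and -50 mm (outermost).
- bottle: Bystander: white plastic reagent bottle with a blue cap, 68 mm diameter, 125 mm tall, loose on the bench off the pump's -y end; origin at the centre of its underside.
- tipbox: Bystander: pipette-tip box with a clear lid, 122 x 82 x 77 mm tall, loose on the bench beyond the pump's +x side; origin at the centre of its underside.
- beaker: Bystander: empty glass beaker, 64 mm diameter, 75 mm tall, loose on the bench on the -x side of the drive housing; origin at the centre of its underside.

How it is judged:
On the way, in this order (a step that is already met when the one before it is completed fails the run):
1. the cassette next to the drive housing is pressed by the fingers (over 2 N) from above, on top of its tab, all three shut (((y of channel_a in the frame of pump between 0.03 and 0.07 m and contact force between channel_a and the fingers above 2 N and z of the grasp point in the frame of tab_a above 0.005 m and value of joint each of cassette_a, cassette_b, cassette_c below 0.1 rad) or (y of channel_b in the frame of pump between 0.03 and 0.07 m and contact force between channel_b and the fingers above 2 N and z of the grasp point in the frame of tab_b above 0.005 m and value of joint each of cassette_a, cassette_b, cassette_c below 0.1 rad) or (y of channel_c in the frame of pump between 0.03 and 0.07 m and contact force between channel_c and the fingers above 2 N and z of the grasp point in the frame of tab_c above 0.005 m and value of joint each of cassette_a, cassette_b, cassette_c below 0.1 rad))), for 0.02 s.
2. then the middle cassette is pressed likewise (((y of channel_a in the frame of pump between -0.02 and 0.02 m and contact force between channel_a and the fingers above 2 N and z of the grasp point in the frame of tab_a above 0.005 m and value of joint each of cassette_a, cassette_b, cassette_c below 0.1 rad) or (y of channel_b in the frame of pump between -0.02 and 0.02 m and contact force between channel_b and the fingers above 2 N and z of the grasp point in the frame of tab_b above 0.005 m and value of joint each of cassette_a, cassette_b, cassette_c below 0.1 rad) or (y of channel_c in the frame of pump between -0.02 and 0.02 m and contact force between channel_c and the fingers above 2 N and z of the grasp point in the frame of tab_c above 0.005 m and value of joint each of cassette_a, cassette_b, cassette_c below 0.1 rad))), for 0.02 s.
3. then the outermost cassette is pressed likewise (((y of channel_a in the frame of pump between -0.07 and -0.03 m and contact force between channel_a and the fingers above 2 N and z of the grasp point in the frame of tab_a above 0.005 m and value of joint each of cassette_a, cassette_b, cassette_c below 0.1 rad) or (y of channel_b in the frame of pump between -0.07 and -0.03 m and contact force between channel_b and the fingers above 2 N and z of the grasp point in the frame of tab_b above 0.005 m and value of joint each of cassette_a, cassette_b, cassette_c below 0.1 rad) or (y of channel_c in the frame of pump between -0.07 and -0.03 m and contact force between channel_c and the fingers above 2 N and z of the grasp point in the frame of tab_c above 0.005 m and value of joint each of cassette_a, cassette_b, cassette_c below 0.1 rad))), for 0.02 s.
At the end, for the whole second after the job is handed in: The unlatched cassette stands open by more than 0.70 rad (40 degrees), still (under 0.2 rad/s), with the fingers bearing on it (over 0.2 N); bottle, tip box and beaker are within 20 mm of where they stood (((value of joint cassette_a above 0.7 rad and velocity of joint cassette_a between -0.2 and 0.2 rad/s and contact force between channel_a and the fingers above 0.2 N) or (value of joint cassette_b above 0.7 rad and velocity of joint cassette_b between -0.2 and 0.2 rad/s and contact force between channel_b and the fingers above 0.2 N) or (value of joint cassette_c above 0.7 rad and velocity of joint cassette_c between -0.2 and 0.2 rad/s and contact force between channel_c and the fingers above 0.2 N)) and distance of each of bottle, tipbox, beaker from where it was at the start of the episode below 0.02 m); the arm keeps its last pose, push and grip.
It fails at once if the bottle is knocked over or pushed away (moved over 30 mm or tilted over 0.4 rad) (distance of bottle from where it was at the start of the episode above 0.03 m or angle between bottle's own z axis and vertical above 0.4 rad).
It fails at once if the tip box is knocked over or pushed away (moved over 30 mm or tilted over 0.4 rad) (distance of tipbox from where it was at the start of the episode above 0.03 m or angle between tipbox's own z axis and vertical above 0.4 rad).
It fails at once if the beaker is knocked over or pushed away (moved over 30 mm or tilted over 0.4 rad) (distance of beaker from where it was at the start of the episode above 0.03 m or angle between beaker's own z axis and vertical above 0.4 rad).
It also fails if it takes over 54 s, if anything falls off the work surface, if the arm or the gripper's body presses on something with over 40 N, if the wrist force passes 120 N, or if a joint passes its speed limit or range.

## Robot

A 6-joint arm with a two-finger parallel gripper is mounted at the origin on the work surface. World frame = base frame: x ahead of the robot, y to its left, z up, the work surface at z = 0. Lengths are in m, angles in rad, forces in N, time in s.
With the tool pointing down it reaches from about 0.35 to 0.975 m from the base axis. Payload 4.9 kg.
Tool frame: the origin (TCP) lies between the finger pads; the fingertips stand 11 mm ahead of it and the grasp point (between the pads) lies 8 mm behind it; x points along the fingers, z is the direction in which the jaws open and shut, and the axes are right-handed (so a half turn about x gives the same grasp; the last joint's range is limited). The gripper opens to 85 mm and grips with 20 to 120 N. Pads are 22 mm wide; open, the fingers measure 114 mm over their backs; the gripper's body (76 mm by 85 mm) begins 54 mm behind the grasp point. The pads swing forward as they close: fully open they stand 13 mm farther back than shut.
Start: joints at [-1.457, 0.053, 1.613, -0, 1.476, -0.119], TCP at [0.144, -0.608, 0.242] pointing down, gripper open.
Joint ranges: [-3.01, 3.01], [-1.01, 2.22], [0.06, 2.58], [-1.02, 4.17], [0.09, 2.62], [-3.14, 3.14]. Speed limits (rad/s): [2.57, 2.57, 3.14, 3.14, 3.14, 3.14].

## Interface

Orientations are given as a unit quaternion [x, y, z, w].
In Python, from workcell import ctrl gives the robot as it stands.
- The arm moves only by the tool carry_out, never from a script. Its argument "rows" is a list of rows, each a list of 7 numbers: the opening, from 0 (shut) to 1 (fully open), then the shift along the tool's x, y, z in m, then the turn, a rotation vector about the tool's x, y, z in units of 6 degrees (1.0 is 6 degrees). In form: [[grip, tx, ty, tz, ax, ay, az], ...]. A call has exactly 8 rows; each row shifts and turns the commanded pose from where the row before left it, along the tool's axes as they then stand; what a row does not reach is not made up. A row lasts 1/10 s, in which the tool goes at most 50 mm and 8.59 degrees, less where a joint would pass 70% of its speed; a pose out of reach is approached as far as the arm can. A call with a gripper value outside its range is refused whole. The fingers move at their own pace and stop on an object; the grip force is fixed at half the most. Time passes only in rows, so rows that do not move let the fingers close, or fill a call up. It gives the time, the measured TCP pose, the force and the opening at its end, in the units of the state.
- ctrl.get_state(): the state, without advancing time (a new reading comes with each control period).
- ctrl.read_camera(name): name is "scene" or "top" or "wrist"; returns the picture (384x512x3 uint8, red, green, blue); there is no depth.
- ctrl.camera_model(name): a dict with "fov_y" (degrees; the focal length in pixels is half the picture's height over the tangent of half this angle, whatever the lens; pixels are square), "cx", "cy" (the principal point, pixels), "R" (3x3) and "t" (3): a world point X has camera coordinates R X + t; the wrist camera has in their place "hand_eye" (4x4, takes a point from camera to tool coordinates, whose origin is the TCP and whose axes are the tool frame's). Camera axes: x right, y down, z forward; pixel columns grow to the right and rows downward; lengths in m; the calibration is good to about 2 mm. The wrist camera is an equidistant fisheye: a pixel r from the principal point sees the ray r / f radians off the axis. A picture is of the moment at which its call begins: read the wrist's pose just before it. camera_model takes no time and is no camera call.
- ctrl.sign_off(): hands the job in, once; it reports no verdict.
The state is a dict: "time": time; "joint_pos": joint angles; "qvel": joint speeds; "joint_efforts": joint torques, N m; "eef_pos": TCP position; "tool_rot": TCP orientation; "contact_force": force on the tool from outside, world axes, zero at the start; "wrist_torque": the same for the moment, N m; "finger_gap": finger opening in m.
Only numpy, scipy, OpenCV 4.12 (cv2) and the standard library are available. Lean on these libraries where they do the work, as an engineer would, in place of code of your own. Each camera call takes 0.05 s, during which the arm holds its last target. There are 200 camera calls.

## Working session

There is one attempt and no reset: what is moved stays moved. The work goes in short steps, Python scripts to look and compute and a tool call to move; the robot and the scene stay as the last step left them, time stands still between calls to the robot, and variables do not carry over. Pictures are saved under pics/ and viewed, about 8 in all and at most 12, crops included, and the job is handed in when it is done.

Besides the shell and the picture viewer there is one more tool, called after "Call:" by a JSON object that holds its "op" and its "data", one argument or row to a line. carry_out: Moves the arm, as the interface text tells. Its arguments: {"type":"object","properties":{"rows":{"type":"array","items":{"type":"array","items":{"type":"number"}}}},"required":["rows"]}

```bash
mkdir -p pics; python3 - <<'E'
from workcell import ctrl
import cv2,numpy as np
s=ctrl.get_state();print(s['time'],s['eef_pos'],s['tool_rot'],s['finger_gap'],s['contact_force'])
for n in("scene","top"):
    im=ctrl.read_camera(n);np.save(f'{n}.npy',im);cv2.imwrite(f'pics/{n}0.png',cv2.cvtColor(im,4))
    print(n,ctrl.camera_model(n))
print(ctrl.camera_model("wrist"))
E
```

```text
0.0 [ 0.14411185 -0.60754101  0.24102766] [ 0.43907475  0.5552116  -0.43802241  0.55415685] 0.0855120822839317 [0.32737073 0.28342881 0.51646199]
scene {'fov_y': 57.47621811576998, 'cx': 249.3231950466055, 'cy': 190.53728163714928, 'R': array([[ 0.40446693,  0.91444998, -0.01370188],
       [ 0.78564758, -0.35508798, -0.50662649],
       [-0.46814996,  0.19414881, -0.86205676]]), 't': array([-0.22437198, -0.41901142,  1.34012811])}
top {'fov_y': 48.863450524410254, 'cx': 256.13652938596005, 'cy': 197.36029945367866, 'R': array([[ 0.01539717, -0.99985478, -0.00730437],
       [-0.99569695, -0.01466468, -0.0915015 ],
       [ 0.09138109,  0.0086818 , -0.99577815]]), 't': array([-0.02410294,  0.61612468,  0.99259698])}
{'fov_y': 65.70646984690485, 'cx': 253.17652849792648, 'cy': 193.8713715870969, 'hand_eye': array([[ 4.90750191e-05, -3.09033686e-01,  9.51051091e-01,
        -1.31237981e-01],
       [-5.59011607e-04, -9.51050952e-01, -3.09033612e-01,
         7.79374581e-02],
       [ 9.99999843e-01, -5.16482768e-04, -2.19426261e-04,
        -3.95572547e-04],
       [ 0.00000000e+00,  0.00000000e+00,  0.00000000e+00,
         1.00000000e+00]])}
```

View pics/top0.png

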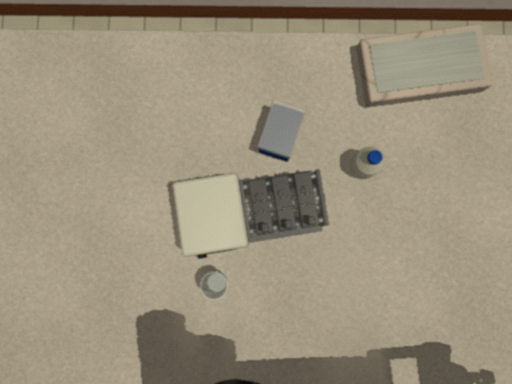

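View pics/scene0.png

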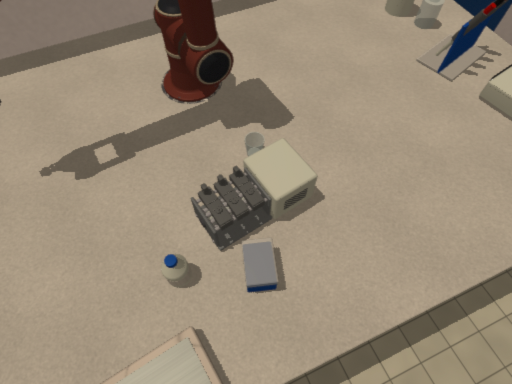

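The top view shows the white housing at about (210,214), with cassettes to its right at x 262, 285 and 307 and their tabs at the lower end (row ~225). The beaker is at (214,284), the bottle at (370,160) and the tip box at (281,131). In the scene view the tabs are at about (206,190), (221,180) and (237,173).

```bash
cat > h.py <<'E'
import numpy as np
from workcell import ctrl
def ray(n,px,z):
    m=ctrl.camera_model(n);f=192/np.tan(np.radians(m['fov_y']/2))
    d=m['R'].T@np.array([(px[0]-m['cx'])/f,(px[1]-m['cy'])/f,1]);c=-m['R'].T@m['t']
    return c+d*(z-c[2])/d[2]
def proj(n,X):
    m=ctrl.camera_model(n);f=192/np.tan(np.radians(m['fov_y']/2))
    p=m['R']@X+m['t'];return np.array([m['cx'],m['cy']])+f*p[:2]/p[2]
E
python3 - <<'E'
from h import *
import cv2
im=np.load('top.npy');hsv=cv2.cvtColor(im,cv2.COLOR_RGB2HSV)
g=im.astype(int)
mask=((g.min(2)>150)).astype(np.uint8);mask[:, :150]=0;mask[:160]=0;mask[265:]=0;mask[:,260:]=0
mask=cv2.morphologyEx(mask,cv2.MORPH_OPEN,np.ones((5,5)))
c=max(cv2.findContours(mask,0,1)[0],key=cv2.contourArea)
r=cv2.minAreaRect(c);b=cv2.boxPoints(r);print(r,cv2.contourArea(c))
P=np.array([ray('top',p,.132) for p in b]);print(P.round(4));
print([np.linalg.norm(P[i]-P[i-1]).round(4) for i in range(4)])
m=P.mean(0)
e=[P[(i+1)%4]-P[i] for i in range(4)]
ey=max(e,key=lambda v:v[1]) ;ey=ey/np.linalg.norm(ey);ex=np.array([ey[1],-ey[0],0])
o=m-ey*.1625;print('yaw',np.arctan2(ex[1],ex[0]),'origin',o)
for n in('top','scene'):
    im=cv2.cvtColor(np.load(n+'.npy'),4)
    x0,y0=(160,150) if n=='top' else (170,120)
    im=cv2.resize(im[y0:y0+150,x0:x0+180],None,fx=4,fy=4,interpolation=cv2.INTER_CUBIC)
    for yy in(.05,0,-.05):
        X=o-ex*.048+ey*yy;X[2]=.159
        p=(proj(n,X)-[x0,y0]+.5)*4
        print(n,yy,X.round(4));cv2.drawMarker(im,tuple(int(v) for v in p),(0,0,255),0,10,1)
    cv2.imwrite(f'pics/{n}1.png',im)
E
cd pics; python3 -c "
import cv2,numpy as np
a=cv2.imread('top1.png');b=cv2.imread('scene1.png')
cv2.imwrite('both.png',np.vstack([a[80:380,:],b[:300]]))"
```

```text
((209.67994689941406, 214.43759155273438), (71.13148498535156, 61.96531677246094), 81.17961883544922) 4217.0
[[0.6334 0.1644 0.132 ]
 [0.6562 0.0315 0.132 ]
 [0.5042 0.005  0.132 ]
 [0.4819 0.136  0.132 ]]
[np.float64(0.1541), np.float64(0.1349), np.float64(0.1542), np.float64(0.1329)]
yaw 0.16859212015019015 origin [ 0.59619127 -0.07598008  0.132     ]
top 0.05 [ 0.5405 -0.0347  0.159 ]
top 0 [ 0.5489 -0.084   0.159 ]
top -0.05 [ 0.5573 -0.1333  0.159 ]
scene 0.05 [ 0.5405 -0.0347  0.159 ]
scene 0 [ 0.5489 -0.084   0.159 ]
scene -0.05 [ 0.5573 -0.1333  0.159 ]
```

View pics/both.png

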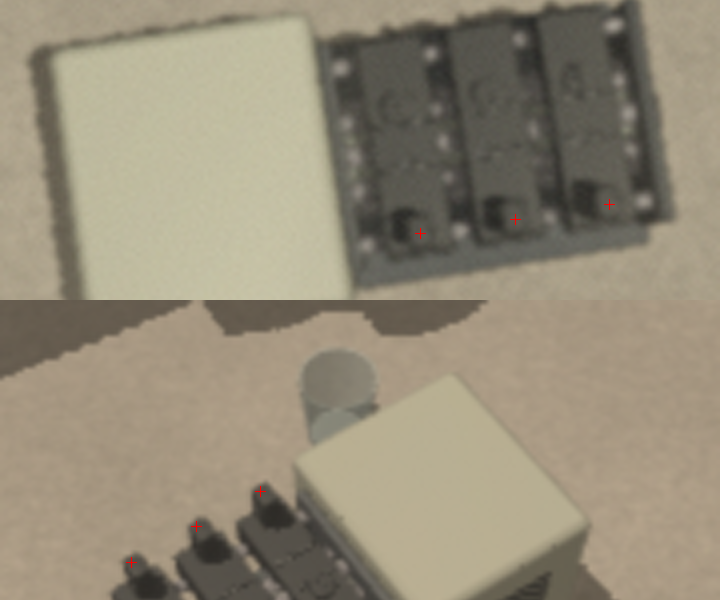

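```bash
cat >> h.py <<'E'
from scipy.spatial.transform import Rotation as R
YAW=.1686;O=np.array([.5962,-.0760,0]);RP=R.from_euler('z',YAW)
def pump(p): return O+RP.apply(p)
def base(flip=1,tilt=0):  # tool pose wrt world: x down, z along +-pump y
    return RP*R.from_euler('y',tilt)*R.from_matrix(np.array([[0,flip,0],[0,0,flip],[-1,0,0]]).T.T if False else np.column_stack([[0,0,-1],np.cross([0,flip,0],[0,0,-1]),[0,flip,0]]))
def delta(target,rot):
    s=ctrl.get_state();q=R.from_quat(s['tool_rot']);p=np.array(s['eef_pos'])
    d=rot.inv().apply(target-p)
    print('t',round(s['time'],2),'pump pos',RP.inv().apply(p-O).round(4),'j',np.round(s['joint_pos'],2),'gap',round(s['finger_gap'],4),'F',np.round(s['contact_force'],2))
    print('turn(6deg)',(np.degrees((q.inv()*rot).as_rotvec())/6).round(2),'then shift',d.round(4))
E
python3 - <<'E'
from h import *
for f in(1,-1): delta(pump([-.048,.05,.159+.011+.04]),base(f))
E
```

```text
t 0.1 pump pos [-0.5349 -0.4482  0.2412] j [-1.46  0.05  1.61 -0.    1.48 -0.12] gap 0.0854 F [-0.06 -0.18  0.56]
turn(6deg) [-29.39   0.    -0.03] then shift [ 0.0312 -0.4869  0.4982]
t 0.1 pump pos [-0.5349 -0.4482  0.2412] j [-1.46  0.05  1.61 -0.    1.48 -0.12] gap 0.0854 F [-0.06 -0.18  0.56]
turn(6deg) [ 0.61 -0.02 -0.  ] then shift [ 0.0312  0.4869 -0.4982]
```

Call:
{"op": "carry_out", "data": {
  "rows": [
    [0,0,0.03,-0.031,0.61,0,0],
    [0,0,0.03,-0.031,0,0,0],
    [0,0,0.03,-0.031,0,0,0],
    [0,0,0.03,-0.031,0,0,0],
    [0,0,0.03,-0.031,0,0,0],
    [0,0,0.03,-0.031,0,0,0],
    [0,0,0.03,-0.031,0,0,0],
    [0,0,0.03,-0.031,0,0,0]
  ]
}}

```text
time: 0.9
eef_pos: [0.3372, -0.3201, 0.2419]
tool_rot: [0.456, 0.54, -0.456, 0.54]
contact_force: [1.3, -0.4, -0.0]
finger_gap: 0.0002
```

Call:
{"op": "carry_out", "data": {
  "rows": [
    [0,0,0.03,-0.031,0,0,0],
    [0,0,0.03,-0.031,0,0,0],
    [0,0,0.03,-0.031,0,0,0],
    [0,0,0.03,-0.031,0,0,0],
    [0,0,0.03,-0.031,0,0,0],
    [0,0,0.03,-0.031,0,0,0],
    [0,0,0.02,-0.02,0,0,0],
    [0,0,0,0,0,0,0]
  ]
}}

```text
time: 1.7
eef_pos: [0.5001, -0.0825, 0.2417]
tool_rot: [0.455, 0.542, -0.455, 0.541]
contact_force: [0.1, -0.8, -0.5]
finger_gap: -0.0
```

```bash
python3 - <<'E'
from h import *
import cv2
delta(pump([-.048,.05,.159+.011+.04]),base(-1))
for n in ('wrist','top'):
    cv2.imwrite(f'pics/{n}2.png',cv2.cvtColor(ctrl.read_camera(n),4))
E
```

```text
t 1.7 pump pos [-0.0958  0.0097  0.2417] j [-0.31 -0.23  1.88  0.    1.49  1.09] gap -0.0 F [ 0.07 -0.82 -0.47]
turn(6deg) [ 0.05 -0.01  0.01] then shift [ 0.0317  0.0478 -0.0403]
```

View pics/wrist2.png

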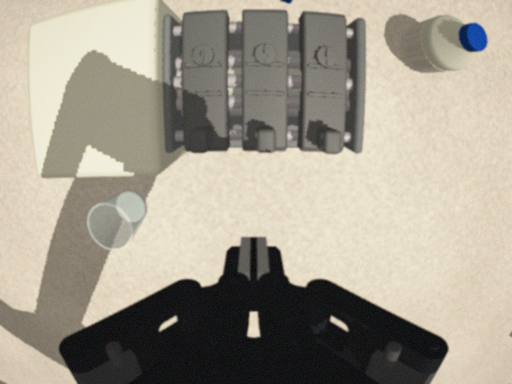

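The wrist view shows the three tabs at about (199,141), (265,138) and (329,140), with the pump square to the tool and the letters at row ~52. I'll overlay the predicted tab tops to refine the estimate.

```bash
cat >> h.py <<'E'
def wproj(X,s=None):
    m=ctrl.camera_model('wrist');f=192/np.tan(np.radians(m['fov_y']/2));s=s or ctrl.get_state()
    H=m['hand_eye'];q=R.from_quat(s['tool_rot'])
    c=H[:3,:3].T@(q.inv().apply(X-np.array(s['eef_pos']))-H[:3,3])
    th=np.arctan2(np.hypot(c[0],c[1]),c[2]);u=c[:2]/np.hypot(c[0],c[1])
    return np.array([m['cx'],m['cy']])+f*th*u
def wray(px,z,s=None):
    m=ctrl.camera_model('wrist');f=192/np.tan(np.radians(m['fov_y']/2));s=s or ctrl.get_state()
    v=np.array(px,float)-[m['cx'],m['cy']];r=np.hypot(*v);th=r/f
    d=np.r_[v/r*np.sin(th),np.cos(th)];H=m['hand_eye'];q=R.from_quat(s['tool_rot'])
    d=q.apply(H[:3,:3]@d);c=q.apply(H[:3,3])+np.array(s['eef_pos']);return c+d*(z-c[2])/d[2]
E
python3 - <<'E'
from h import *
import cv2
im=cv2.imread('pics/wrist2.png');x0,y0=155,0
im=cv2.resize(im[y0:165,x0:x0+225],None,fx=3.5,fy=3.5,interpolation=cv2.INTER_CUBIC)
for y in(.05,0,-.05):
    for dx in(-.009,.009):
        for dy in(-.007,.007):
            p=(wproj(pump([-.048+dx,y+dy,.159]))+.5-[x0,y0])*3.5
            cv2.circle(im,tuple(int(v) for v in p),2,(0,0,255),-1)
    for X in ([-.0755+.0,y-.019,.128],[-.0755,y+.019,.128]):
        p=(wproj(pump(X))+.5-[x0,y0])*3.5;cv2.circle(im,tuple(int(v) for v in p),2,(0,255,0),-1)
cv2.imwrite('pics/w2c.png',im)
E
```

```text
(no output)
```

View pics/w2c.png

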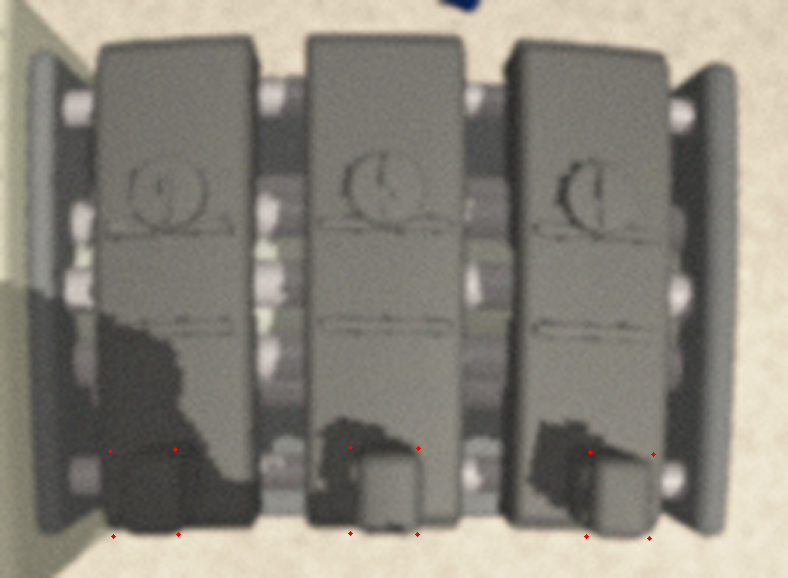

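Call:
{"op": "carry_out", "data": {
  "rows": [
    [0,0,0.024,-0.02,0,0,0],
    [0,0,0.024,-0.019,0,0,0],
    [0,0.03,0,0,0,0,0],
    [0,0.02,0,0,0,0,0],
    [0,0.015,0,0,0,0,0],
    [0,0.003,0,0,0,0,0],
    [0,0,0,0,0,0,0],
    [0,0,0,0,0,0,0]
  ]
}}

```text
time: 2.6
eef_pos: [0.5406, -0.0392, 0.1757]
tool_rot: [0.457, 0.54, -0.456, 0.541]
contact_force: [0.7, 0.6, -0.7]
finger_gap: -0.0
```

```bash
sed -i 's/^YAW=.*/&\nO=O+RP.apply([0,-.0013,0])/' h.py; python3 - <<'E'
from h import *
delta(pump([-.048,.05,.170]),base(-1))
E
```

```text
t 2.6 pump pos [-0.0486  0.0469  0.1757] j [-0.21 -0.1   1.87 -0.    1.36  1.19] gap -0.0 F [ 0.69  0.56 -0.72]
turn(6deg) [-0.    0.01 -0.02] then shift [ 0.0057  0.0006 -0.0031]
```

Call:
{"op": "carry_out", "data": {
  "rows": [
    [0,0.002,0,-0.003,0,0,0],
    [0,0.001,0,0,0,0,0],
    [0,0.001,0,0,0,0,0],
    [0,0.001,0,0,0,0,0],
    [0,0.001,0,0,0,0,0],
    [0,0,0,0,0,0,0],
    [0,0,0,0,0,0,0],
    [0,0,0,0,0,0,0]
  ]
}}

```text
time: 3.4
eef_pos: [0.5397, -0.0356, 0.1699]
tool_rot: [0.456, 0.54, -0.456, 0.541]
contact_force: [-4.4, 1.2, 7.9]
finger_gap: 0.0
```

Force is 7.9 N with the tip at tab height (TCP 0.1699), so there's no give and the first cassette is latched. Next is the middle one.

Call:
{"op": "carry_out", "data": {
  "rows": [
    [0,-0.015,0,0,0,0,0],
    [0,0,0,0.03,0,0,0],
    [0,0,0,0.02,0,0,0],
    [0,0.009,0,0,0,0,0],
    [0,0,0,0,0,0,0],
    [0,0.001,0,0,0,0,0],
    [0,0.001,0,0,0,0,0],
    [0,0,0,0,0,0,0]
  ]
}}

```text
time: 4.2
eef_pos: [0.5478, -0.0843, 0.1722]
tool_rot: [0.456, 0.541, -0.456, 0.54]
contact_force: [0.2, 0.2, 0.6]
finger_gap: -0.0
```

Call:
{"op": "carry_out", "data": {
  "rows": [
    [0,0.001,0,0,0,0,0],
    [0,0.001,0,0,0,0,0],
    [0,0.001,0,0,0,0,0],
    [0,0.001,0,0,0,0,0],
    [0,0,0,0,0,0,0],
    [0,0,0,0,0,0,0],
    [0,0,0,0,0,0,0],
    [0,0,0,0,0,0,0]
  ]
}}

```text
time: 5.0
eef_pos: [0.5479, -0.085, 0.1684]
tool_rot: [0.456, 0.54, -0.456, 0.54]
contact_force: [-3.6, -0.4, 3.4]
finger_gap: 0.0
```

Call:
{"op": "carry_out", "data": {
  "rows": [
    [0,0.001,0,0,0,0,0],
    [0,0.001,0,0,0,0,0],
    [0,0.001,0,0,0,0,0],
    [0,0,0,0,0,0,0],
    [0,0,0,0,0,0,0],
    [0,0,0,0,0,0,0],
    [0,0,0,0,0,0,0],
    [0,0,0,0,0,0,0]
  ]
}}

```text
time: 5.8
eef_pos: [0.5478, -0.085, 0.1654]
tool_rot: [0.456, 0.54, -0.456, 0.54]
contact_force: [-5.5, -0.7, 6.1]
finger_gap: 0.0002
```

The middle one sinks with the command (0.1654 at ~6 N), unlike the first. I'll press the third to complete the order and compare.

Call:
{"op": "carry_out", "data": {
  "rows": [
    [0,-0.018,0,0,0,0,0],
    [0,0,0,0.03,0,0,0],
    [0,0,0,0.02,0,0,0],
    [0,0.009,0,0,0,0,0],
    [0,0,0,0,0,0,0],
    [0,0.001,0,0,0,0,0],
    [0,0.001,0,0,0,0,0],
    [0,0,0,0,0,0,0]
  ]
}}

```text
time: 6.6
eef_pos: [0.5563, -0.1336, 0.1721]
tool_rot: [0.456, 0.541, -0.456, 0.541]
contact_force: [-0.2, 0.3, -0.1]
finger_gap: 0.0001
```

Call:
{"op": "carry_out", "data": {
  "rows": [
    [0,0.001,0,0,0,0,0],
    [0,0.001,0,0,0,0,0],
    [0,0.001,0,0,0,0,0],
    [0,0.001,0,0,0,0,0],
    [0,0.001,0,0,0,0,0],
    [0,0,0,0,0,0,0],
    [0,0,0,0,0,0,0],
    [0,0,0,0,0,0,0]
  ]
}}

```text
time: 7.4
eef_pos: [0.5565, -0.1342, 0.1699]
tool_rot: [0.456, 0.54, -0.456, 0.54]
contact_force: [-5.8, 2.2, 10.5]
finger_gap: 0.0002
```

The third is solid (10.5 N at 0.1699), so the loose one is the middle. I'll go above it and open to about 36 mm.

Call:
{"op": "carry_out", "data": {
  "rows": [
    [0.2,-0.025,0,0,0,0,0],
    [0.42,0,0,-0.025,0,0,0],
    [0.42,0,0,-0.025,0,0,0],
    [0.42,0,0,0,0,0,0],
    [0.42,0,0,0,0,0,0],
    [0.42,0,0,0,0,0,0],
    [0.42,0,0,0,0,0,0],
    [0.42,0,0,0,0,0,0]
  ]
}}

```text
time: 8.2
eef_pos: [0.548, -0.0856, 0.1922]
tool_rot: [0.456, 0.54, -0.456, 0.54]
contact_force: [0.0, 0.4, -0.8]
finger_gap: 0.0359
```

```bash
python3 - <<'E'
from h import *
import cv2
delta(pump([-.048,0,.146]),base(-1))
im=cv2.cvtColor(ctrl.read_camera('wrist'),4)
cv2.imwrite('pics/w3.png',im)
E
```

```text
t 8.2 pump pos [-0.0491 -0.      0.1922] j [-0.29 -0.08  1.83 -0.    1.39  1.11] gap 0.0359 F [ 0.02  0.44 -0.78]
turn(6deg) [-0.01 -0.    0.  ] then shift [ 0.0462  0.0011 -0.    ]
```

View pics/w3.png

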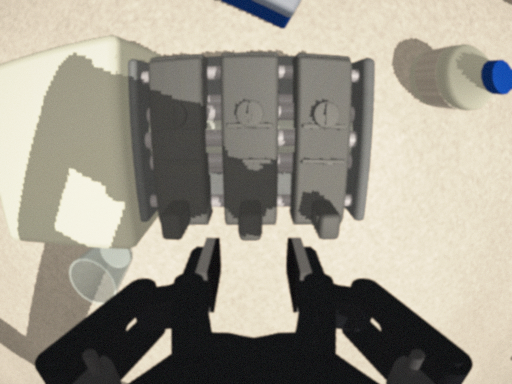

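The fingers (217 and 288, row 240) straddle the middle tab at (250,228). Descend and close.

Call:
{"op": "carry_out", "data": {
  "rows": [
    [0.42,0.015,0.001,0,0,0,0],
    [0.42,0.015,0,0,0,0,0],
    [0.42,0.01,0,0,0,0,0],
    [0.42,0.006,0,0,0,0,0],
    [0.42,0,0,0,0,0,0],
    [0,0,0,0,0,0,0],
    [0,0,0,0,0,0,0],
    [0,0,0,0,0,0,0]
  ]
}}

```text
time: 9.05
eef_pos: [0.5491, -0.0842, 0.1469]
tool_rot: [0.456, 0.541, -0.455, 0.54]
contact_force: [-1.2, 3.6, 0.9]
finger_gap: 0.0127
```

Call:
{"op": "carry_out", "data": {
  "rows": [
    [0,0,0,0,0,0,0],
    [0,0,0,0,0,0,0],
    [0,0,0,0,0,0,0],
    [0,0,0,0,0,0,0],
    [0,0,0,0,0,0,0],
    [0,0,0,0,0,0,0],
    [0,0,0,0,0,0,0],
    [0,0,0,0,0,0,0]
  ]
}}

```text
time: 9.85
eef_pos: [0.549, -0.0845, 0.1466]
tool_rot: [0.456, 0.541, -0.456, 0.54]
contact_force: [-2.8, 4.1, 3.4]
finger_gap: 0.0129
```

```bash
python3 - <<'E'
from h import *
delta(pump([-.048,0,.146]),base(-1))
# per-row arc: turn about pump +y by a about hinge, in tool axes
p0=np.array([-.048,0,.147]);h=np.array([.05,0,.100])
for a in(6,4):
    r=R.from_euler('y',a,degrees=True);d=r.apply(p0-h)-(p0-h)
    b=base(-1);print(a,'shift tool',b.inv().apply(RP.apply(d)).round(5),'turn',(b.inv()*RP).apply([0,a/6,0]).round(3))
E
```

```text
t 9.85 pump pos [-0.048   0.0009  0.1466] j [-0.29 -0.03  1.86  0.    1.31  1.11] gap 0.0129 F [-2.78  4.11  3.41]
turn(6deg) [ 0.01 -0.01 -0.  ] then shift [ 0.0006 -0.      0.0009]
6 shift tool [-0.00999  0.00545  0.     ] turn [ 0. -0. -1.]
4 shift tool [-0.00672  0.00352  0.     ] turn [ 0.    -0.    -0.667]
```

Call:
{"op": "carry_out", "data": {
  "rows": [
    [0,-0.005,0.0026,0,0,0,-0.5],
    [0,-0.005,0.0026,0,0,0,-0.5],
    [0,-0.005,0.0026,0,0,0,-0.5],
    [0,-0.005,0.0026,0,0,0,-0.5],
    [0,-0.005,0.0026,0,0,0,-0.5],
    [0,-0.005,0.0026,0,0,0,-0.5],
    [0,0,0,0,0,0,0],
    [0,0,0,0,0,0,0]
  ]
}}

```text
time: 10.65
eef_pos: [0.5679, -0.0813, 0.1751]
tool_rot: [0.365, 0.606, -0.535, 0.462]
contact_force: [-5.1, 4.2, 6.7]
finger_gap: 0.0127
```

```bash
python3 - <<'E'
from h import *
h=np.array([.05,0,.1]);t=np.radians(18);p=h+R.from_euler('y',t).apply(np.array([-.048,0,.147])-h)
delta(pump(p),base(-1,t));print(p)
E
```

```text
t 10.65 pump pos [-0.0288  0.0008  0.1751] j [-0.22  0.18  1.61 -0.12  1.64  1.19] gap 0.0127 F [-5.09  4.16  6.68]
turn(6deg) [ 0.01 -0.    0.02] then shift [0.0001 0.0001 0.0008]
[-0.02867974  0.          0.17498332]
```

Call:
{"op": "carry_out", "data": {
  "rows": [
    [0,-0.005,0.0026,0,0,0,-0.5],
    [0,-0.005,0.0026,0,0,0,-0.5],
    [0,-0.005,0.0026,0,0,0,-0.5],
    [0,-0.005,0.0026,0,0,0,-0.5],
    [0,-0.005,0.0026,0,0,0,-0.5],
    [0,-0.005,0.0026,0,0,0,-0.5],
    [0,0,0,0,0,0,0],
    [0,0,0,0,0,0,0]
  ]
}}

```text
time: 11.45
eef_pos: [0.5948, -0.0767, 0.1964]
tool_rot: [0.267, 0.655, -0.601, 0.373]
contact_force: [-3.8, 4.5, 9.2]
finger_gap: 0.0128
```

Call:
{"op": "carry_out", "data": {
  "rows": [
    [0,-0.005,0.0026,0,0,0,-0.5],
    [0,-0.005,0.0026,0,0,0,-0.5],
    [0,-0.005,0.0026,0,0,0,-0.5],
    [0,-0.005,0.0026,0,0,0,-0.5],
    [0,-0.005,0.0026,0,0,0,-0.5],
    [0,0,0,0,0,0,0],
    [0,0,0,0,0,0,0],
    [0,0,0,0,0,0,0]
  ]
}}

```text
time: 12.25
eef_pos: [0.621, -0.0722, 0.207]
tool_rot: [0.179, 0.684, -0.644, 0.291]
contact_force: [-1.3, 5.9, 10.2]
finger_gap: 0.013
```

```bash
python3 - <<'E'
from h import *
import cv2
h=np.array([.05,0,.1]);t=np.radians(51);p=h+R.from_euler('y',t).apply(np.array([-.048,0,.147])-h)
delta(pump(p),base(-1,t))
ims=[cv2.cvtColor(ctrl.read_camera(n),4) for n in('scene','wrist')]
a=cv2.resize(ims[0][100:300,140:340],(400,400),interpolation=2);b=cv2.resize(ims[1],(400,300))
cv2.imwrite('pics/end.png',np.hstack([a,np.vstack([b,np.zeros((100,400,3),np.uint8)])]))
E
```

```text
t 12.25 pump pos [0.0251 0.0009 0.207 ] j [-0.13  0.61  1.16 -0.3   2.22  1.19] gap 0.013 F [-1.29  5.94 10.21]
turn(6deg) [-0.    0.   -0.01] then shift [0.001  0.0008 0.0009]
```

View pics/end.png

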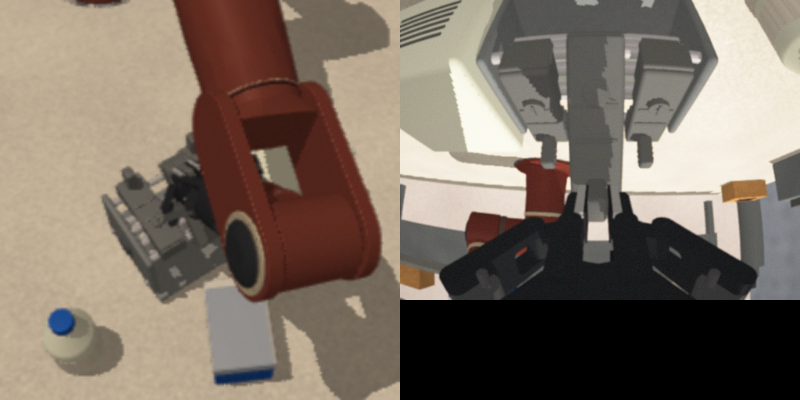

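The middle cassette stands open between the fingers (wrist half, tab at ~(597,200)), with its neighbours shut. The bottle and tip box are where they were.

```bash
python3 - <<'E'
from workcell import ctrl
import numpy as np
s=ctrl.get_state();print(s['finger_gap'],np.abs(s['qvel']).max());print(ctrl.sign_off())
E
```

```text
0.012748656509583452 0.0019382961210270284
the job is handed in; nothing more can be done
None
```

The middle cassette is the loose one. I handed the job in while holding it open at about 51 degrees.

- **Presses:** I pressed the tabs in order, starting next to the housing.

| Cassette | Force at the tab | Fingertip position | Result |
|---|---|---|---|
| Next to housing | 7.9 N | stayed at tab height | latched |
| Middle | 3.4 N, then 6.1 N | sank about 4.5 mm with the command | loose |
| Outermost | 10.5 N | stayed at tab height | latched |

- **Middle press:** I stopped before the full 7 mm. The 6.1 N reading was above the 1 to 4 N given for the loose one, but the tab kept following the command.
- **Lift:** I pinched the middle tab and swung it along its hinge arc. The 51 degrees comes from the tool pose, which matched the planned arc to within about 2 mm.
- **Last checks:** Finger gap was 13 mm, so the tab was still held. Wrist force was about 12 N, and the arm was still (joint speeds under 0.002 rad/s). The last pictures show the cassette open and its neighbours shut.
- **Bystanders:** The bottle and tip box look unmoved. The beaker was hidden behind the arm in the last picture, so I could not check it there, but nothing was moved near it.

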